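Take out the hidden filter plate and present it to the light panel

ROBOT

A 6-joint arm with a two-finger parallel gripper is mounted at the origin on a cart in front of the work surface, level with it; the furniture and walls round the work are solid. World frame = base frame: x ahead of the robot, y to its left, z up, the work surface at z = 0. Lengths are in m, angles in rad, forces in N, time in s.
With the tool pointing down it reaches from about 0.375 to 0.975 m from the base axis. Payload 3.8 kg.
Tool frame: the origin (TCP) lies on the centre line of the jaws, within the pads' length; the fingertips stand 17 mm ahead of it and the grasp point (between the pads) lies 2 mm behind it (bot.tip_extent is the distance from the TCP to the fingertips, in m); z points along the fingers, y is the line along which they close (so a half turn about z gives the same grasp; the last joint's range is limited). The gripper opens to 85 mm and grips with 20 to 120 N. Pads are 22 mm wide; open, the fingers measure 114 mm over their backs; the gripper's body (76 mm by 85 mm) begins 54 mm behind the grasp point. The pads swing forward as they close: fully open they stand 13 mm farther back than shut.
Start: joints at [1.235, 0.264, 1.604, -0, 1.274, -0.037], TCP at [0.199, 0.645, 0.248] pointing down, gripper open.
Joint ranges: [-2.63, 2.63], [-0.94, 2.18], [0.31, 2.57], [-1.31, 4.45], [0, 2.66], [-2.55, 2.55]. Speed limits (rad/s): [2.57, 2.57, 3.14, 3.14, 3.14, 3.14].

INTERFACE

Orientations are given as a rotation vector (axis times angle).
In Python, from workcell import readout, read_camera, finish_job, bot gives the robot as it stands.
- The arm moves only by the tool jog_arm, never from a script. Its argument "deltas" is one flat list of numbers, 7 for each row, row after row: the shift along the tool's x, y, z in m, then the turn, a rotation vector about the tool's x, y, z in degrees, then the gripper command: -1 is shut, 1 is fully open, values between are in proportion. A call has 1 to 8 rows; each row is the pose to reach, as a shift and turn from the pose commanded when the call began, along the tool's axes at that moment; what a row does not reach only later rows make up. A row lasts 1/10 s, in which the tool goes at most 50 mm and 8.59 degrees, less where a joint would pass 70% of its speed; a pose out of reach is approached as far as the arm can. A call with a gripper value outside its range is refused whole. The fingers move at their own pace and stop on an object; "squeeze" is the grip in N (left out, the last holds). Time passes only in rows, so rows that repeat a pose let the fingers close. It gives the time, the measured TCP pose, the force, the opening and the grip force at its end, in the units of the state.
- readout.read_state(): the state, without advancing time (a new reading comes with each control period).
- read_camera(name): name is "scene" or "top" or "wrist"; returns a dict with "color" (480x640x3 uint8, blue, green, red), "fx", "fy", "cx", "cy" (pixels), "dist" ([k1, k2, p1, p2, k3] as OpenCV has them; the pictures are not rectified), "origin" and "attitude" of the camera in the world. Camera axes: x right, y down, z forward; pixel columns grow to the right and rows downward; lengths in m; the calibration is good to about 2 mm. A picture is of the moment at which its call begins. There is no depth.
- finish_job(): hands the job in; it is judged then, once.
The state is a dict: "time": time; "q": joint angles; "joint_vel": joint speeds; "joint_torque": joint torques, N m; "tool_pos": TCP position; "tcp_rot": TCP orientation; "wrist_force": force on the tool from outside, world axes, zero at the start; "torque": the same for the moment, N m; "width": opening from 0.0 (shut) to 1.0 (fully open); "grip_force": force on a finger pad.
Only numpy, scipy, OpenCV 4.12 (cv2) and the standard library are available. Lean on these libraries where they do the work, as an engineer would, in place of code of your own. Each camera call takes 0.05 s, during which the arm holds its last target. There are 200 camera calls.

TASK

Lift the cover flap of the two-slot plate housing and leave it standing fully open (upright or farther back), then draw the filter plate (the one with the flat rectangular grip tab) up out of its slot, leaving the blank plate (round stub grip) seated and the loose things on the bench where they are. Present the filter plate to the inspection light panel: hold it upright in the air about 6 cm in front of its white window, centred on the window and with its broad face square to it, without touching the panel. Finish while still holding it there; do not put it down or let go.

Things in the scene. Friction and masses are not known exactly. Their poses are not given: they have to be found in the camera images.
- housing: Fixed grey open-topped box, 74 (x) x 168 (y) x 92 mm high, walls 6 mm. Origin: centre of underside; z up, +x to the back (hinge side); turned up to 0.25 rad. Two slots at y = +38 and -38 mm run along x, each 9 mm wide between ribs rising 30 mm above the 6 mm floor; inner space 62 (x) x 156 (y) mm. One slot holds the filter plate, the other the blank plate.
- flap (a joint): Hinge of the housing's cover flap, rad: 0 = lying shut on the housing (starts at 0 to 0.25), grows as its front edge is lifted; stop at 1.9. Friction of 0.06 N m keeps the flap about where it is left. The flap is a grey panel 5 mm thick over the whole housing, with a steel D-handle on its front edge.
- flap_bar (a point): Middle of the flap's D-handle: round steel bar, 10 mm diameter, 76 mm long, parallel to the housing's y axis, 35 mm ahead of the flap's front edge and about 96 mm above the bench when shut, free space of 27 mm between bar and flap edge; two end arms at y = +-38 mm join it to the flap. It circles about flap_hinge at 109 mm radius.
- flap_hinge (a point): Point on the flap's hinge axis, middle of the housing's back top rim (37 mm behind the housing's centre, 92.5 mm above the bench). The hinge axis runs along the housing's y axis; this point's axes are the housing's.
- filter_mid (a point): Centre of the filter plate proper, a loose aluminium frame with pleated white field, 56 (own x) x 6 (y) x 56 mm (z), 50 to 100 g. On its top edge a flat grip tab, 36 (x) x 10 mm thick (y), from 28 to 51 mm above this point. Starts upright on the floor of either slot, own x along the housing's x, under the flap, tab top 7 mm below the rim.
- filter_plate: The same filter plate, origin at the centre of its lower edge (28 mm below filter_mid).
- blank_mid (a point): Centre of the blank plate's body, 28 mm above its lower edge. Loose solid aluminium plate 56 x 6 x 56 mm without a filter field, with a round stub 12 mm in diameter and 22 mm high on its top edge. It stands in the other slot and stays there.
- panel_face (a point): Centre of the white window (88 wide, 80 mm high) of the fixed light panel, 120 mm above the bench. +x points into the panel (in front of it x is negative), y sideways, z up. Panel: upright grey slab 110 wide, 16 thick, top 168 mm above the bench; its 12 mm high foot reaches 27 mm ahead of the face. Turned up to 0.25 rad.
- light_panel: The same light panel, origin at the bench under the front face of the slab.
- sample_box: Fixed tall wooden sample box to the right of the work, 181 (x) x 240 (y) x 250 mm high, with a round white vessel on top (about 0.4 m high in all); origin at the centre of its underside. An obstacle only: its front with a small knob reaches 90 mm ahead of the origin.
- iodine_bottle: Loose small brown bottle with white cap, 43 mm diameter, 96 mm high, standing behind the work; origin at the centre of its underside. Bystander.
- label_tape: Loose roll of white tape lying flat, 68 mm diameter, 18 mm high, at the right front of the work; origin at the centre of its underside. Bystander.
- cork: Loose brown cork stopper standing between housing and light panel, 24 mm diameter, 44 mm high; origin at the centre of its underside. Bystander.

How it is judged:
By the outcome, as a careful person would: the job done as asked, in the order asked, and still so for the second after the job is handed in, while the arm keeps its last pose, push and grip.
It also fails if it takes over 54 s, if anything falls off the work surface, if the arm or the gripper's body presses on something with over 40 N, if the wrist force passes 120 N, or if a joint passes its speed limit or range.

## Working session

There is one attempt and no reset: what is moved stays moved. The work goes in short steps, Python scripts to look and compute and a tool call to move; the robot and the scene stay as the last step left them, time stands still between calls to the robot, and variables do not carry over. Pictures are saved under pics/ and viewed, at most 10 in all, crops included, and the job is handed in when it is done.

Besides the shell and the picture viewer there is one more tool, called after "Call:" as name(argument=value, ...), one argument or row to a line, values as JSON. jog_arm: Moves the arm, as the interface text tells. Its arguments: {"type":"object","properties":{"deltas":{"type":"array"},"squeeze":{"type":"number"}},"required":["deltas"]}

```bash
mkdir -p pics; ls; cat > h.py <<'E'
import numpy as np, cv2
from scipy.spatial.transform import Rotation as R
from workcell import readout, read_camera, finish_job, bot
def cam(n):
    c=read_camera(n); a=np.array(c["attitude"],float)
    c["Rm"]=a if a.shape==(3,3) else (R.from_rotvec(a).as_matrix() if a.size==3 else None)
    c["K"]=np.array([[c["fx"],0,c["cx"]],[0,c["fy"],c["cy"]],[0,0,1.]]); c["d"]=np.array(c["dist"],float); c["o"]=np.array(c["origin"],float); return c
def at_z(c,px,z):
    p=np.array(px,float).reshape(-1,1,2); u=cv2.undistortPoints(p,c["K"],c["d"]).reshape(-1,2)
    r=np.c_[u,np.ones(len(u))]@c["Rm"].T; z=np.broadcast_to(z,len(u))
    return c["o"]+r*((z-c["o"][2])/r[:,2])[:,None]
def proj(c,P):
    Pc=(np.array(P,float).reshape(-1,3)-c["o"])@c["Rm"]
    return cv2.projectPoints(Pc,np.zeros(3),np.zeros(3),c["K"],c["d"])[0].reshape(-1,2)
E
python3 - <<'E'
from h import *
for n in ["scene","top","wrist"]:
    c=cam(n); cv2.imwrite(f"pics/{n}0.png",c["color"]); print(n,c["attitude"],c["origin"],c["fx"],c["dist"])
import pickle
print(readout.read_state())
E
```

```text
pics
scene [-2.22746554  1.03072024 -0.40802557] [ 0.08137742 -0.23557     0.75614511] 449.9801406372541 [0.01245891 0.         0.         0.         0.        ]
top [-2.22448318  2.16026303 -0.0882996 ] [0.47476634 0.15189126 1.09585551] 467.3172835321395 [0.02687823 0.         0.         0.         0.        ]
wrist [2.32465885 1.71907198 0.25529377] [0.12811212 0.66701081 0.37342187] 392.65825678479854 [-0.03918239  0.          0.          0.          0.        ]
{'time': 0.15, 'q': array([ 1.23509423e+00,  2.64601500e-01,  1.60504595e+00,  3.25837402e-05,
        1.27370286e+00, -3.68989487e-02]), 'joint_vel': array([-0.00058148, -0.00255622, -0.00417422, -0.00102254,  0.00052112,
        0.00128698]), 'joint_torque': array([-6.57070432e-04, -5.15908384e+01, -3.67960918e+01, -7.04551758e-05,
        7.89454527e-03, -1.26655497e-06]), 'tool_pos': array([0.19852096, 0.64459305, 0.24724133]), 'tcp_rot': array([-4.67576418e-01, -3.10624075e+00,  2.70378454e-03]), 'wrist_force': array([-0.15673933, -0.43437941, -0.07700171]), 'torque': array([-0.01201838,  0.00969092, -0.00051089]), 'grip_force': 0.0, 'width': 1.0014968900007244}
```

View pics/scene0.png

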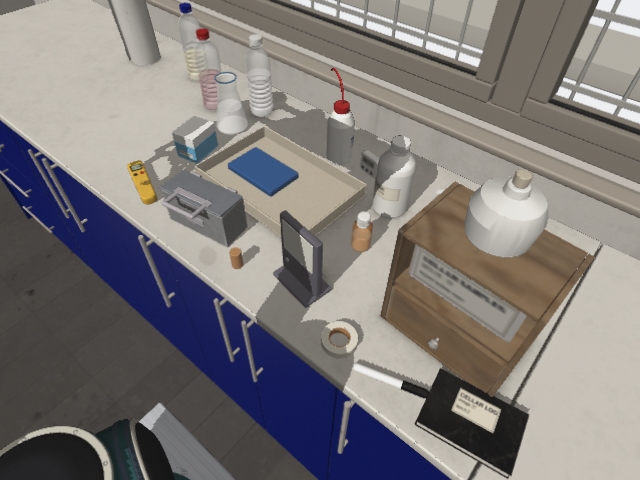

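View pics/top0.png

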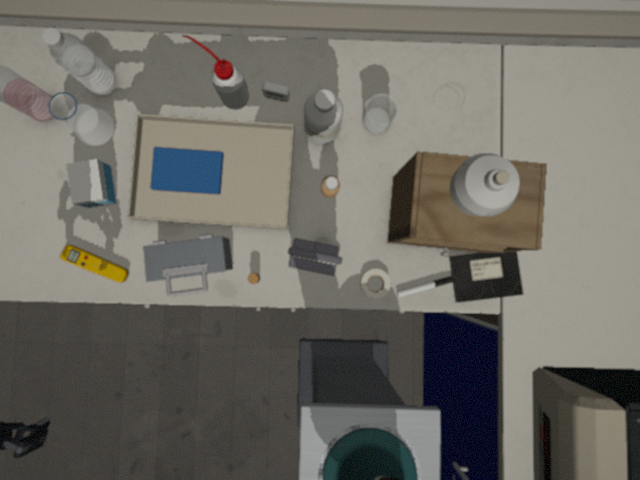

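The scene shows the housing near (205,208), the panel near (303,255), the cork at (236,258) and the tape at (339,338). In the top view the housing is near (188,258) with its handle at (186,280), the panel is at (315,257) and the cork at (254,278). I'll enlarge both.

```bash
python3 - <<'E'
from h import *
t=cv2.imread("pics/top0.png")[220:310,130:350]; a=cv2.resize(t,None,fx=3.6,fy=3.6,interpolation=cv2.INTER_CUBIC)
cv2.imwrite("pics/topc.png",a)
t=cv2.imread("pics/scene0.png")[160:310,150:350]; cv2.imwrite("pics/scenec.png",cv2.resize(t,None,fx=4,fy=4,interpolation=cv2.INTER_CUBIC))
E
```

```text
(no output)
```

View pics/topc.png

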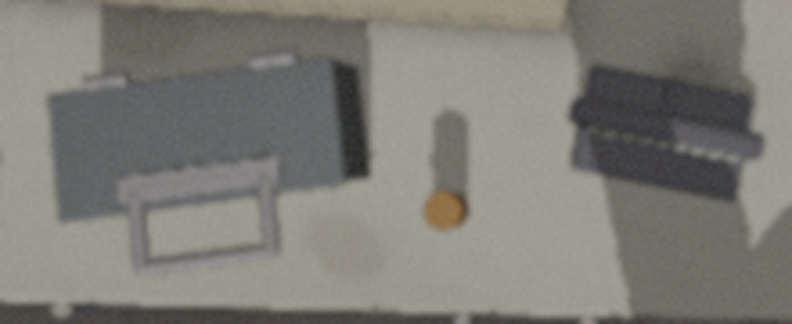

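View pics/scenec.png

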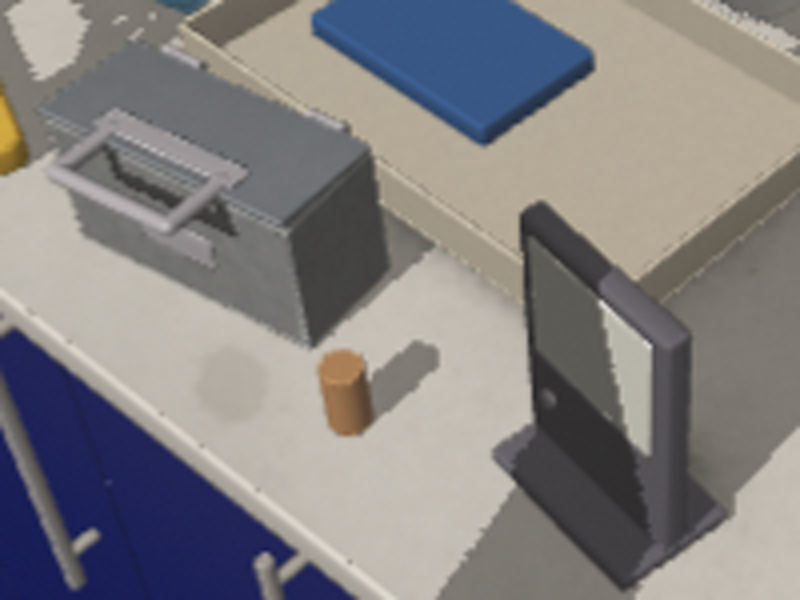

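The top crop shows the flap corners at (50,95), (333,60), (347,185) and (60,220), and the bar ends at (140,268) and (275,250). It also shows the cork and the panel foot and top edges. The scene crop gives the same corners from the side, plus the window corners. Next I'll fit the poses.

```bash
cat > fit.py <<'E'
from h import *
from scipy.optimize import least_squares
T,S=cam("top"),cam("scene")
ft=lambda p:(np.array(p)+.5)/3.6-.5+[130,220]
fs=lambda p:(np.array(p)+.5)/4-.5+[150,160]
Rz=lambda a:R.from_euler('z',a).as_matrix()
def flap(p,th): # p in housing frame flap-shut
    h=np.array([.037,0,.0925]); return h+R.from_euler('y',th).as_matrix()@(np.array(p)-h)
H=[(T,ft([50,95]),(.037,.084,.0975),1),(T,ft([333,60]),(.037,-.084,.0975),1),(T,ft([347,185]),(-.037,-.084,.0975),1),(T,ft([60,220]),(-.037,.084,.0975),1),
(T,ft([140,268]),(-.072,.038,.096),1),(T,ft([275,250]),(-.072,-.038,.096),1),(T,ft([368,178]),(-.037,-.084,0),0),
(S,fs([45,112]),(-.037,.084,.0975),1),(S,fs([287,225]),(-.037,-.084,.0975),1),(S,fs([370,150]),(.037,-.084,.0975),1),(S,fs([313,347]),(-.037,-.084,0),0),(S,fs([388,270]),(.037,-.084,0),0),
(S,fs([58,172]),(-.072,.038,.096),1),(S,fs([167,225]),(-.072,-.038,.096),1)]
def res(v):
    return np.concatenate([proj(c,[v[0],v[1],0]+Rz(v[2])@(flap(p,v[3]) if m else np.array(p)))[0]-u for c,u,p,m in H])
s=least_squares(res,[.47,.35,.1,.1],loss='soft_l1'); print("housing",s.x.round(4)); print(res(s.x).reshape(-1,2).round(1).tolist())
P=[(T,ft([572,165]),(-.027,.055,.012)),(T,ft([735,198]),(-.027,-.055,.012)),(T,ft([582,124]),(0,.055,.168)),(T,ft([752,157]),(0,-.055,.168)),
(S,fs([530,238]),(0,.044,.16)),(S,fs([652,347]),(0,-.044,.16)),(S,fs([650,455]),(0,-.044,.08)),(S,fs([537,358]),(0,.044,.08)),(S,fs([627,585]),(-.027,-.055,.006))]
def rp(v): return np.concatenate([proj(c,[v[0],v[1],0]+Rz(v[2])@np.array(p))[0]-u for c,u,p in P])
q=least_squares(rp,[.47,.1,0],loss='soft_l1'); print("panel",q.x.round(4)); print(rp(q.x).reshape(-1,2).round(1).tolist())
print("cork",at_z(T,[ft([445,211])],.044),at_z(S,[fs([342,360])],.044))
v=s.x; print("bar",([v[0],v[1],0]+Rz(v[2])@flap((-.072,0,.096),v[3])), "hinge",[v[0],v[1],0]+Rz(v[2])@[.037,0,.0925])
E
python3 fit.py
```

```text
housing [0.4793 0.4154 0.154  0.0661]
[[-0.7, -0.3], [-0.1, -0.4], [-0.5, -0.6], [-0.8, -0.2], [0.6, 0.4], [-0.6, 0.7], [1.5, 0.9], [-0.8, -1.5], [-0.5, -0.5], [1.3, -0.9], [-0.2, 1.9], [1.4, 0.4], [0.0, 0.6], [0.6, 1.1]]
panel [ 0.4849  0.1421 -0.1512]
[[-1.1, 1.5], [0.5, 0.8], [-4.9, -0.1], [2.4, 0.7], [0.0, -0.7], [0.6, -0.8], [0.9, -0.0], [0.2, -2.5], [-0.2, 0.9]]
cork [[0.43929023 0.27460941 0.044     ]] [[0.44128808 0.2793949  0.044     ]]
bar [0.40859865 0.40439119 0.10319015] hinge [0.51584583 0.42103494 0.0925    ]
```

```bash
cat >> h.py <<'E'
def go(pos,yaw,pitch=0,st=None):
    """delta (mm) and turn (deg) in tool axes to TCP pos; tool down, tool y along +-yaw, tool z pitched forward about tool y-normal"""
    st=st or readout.read_state(); R0=R.from_rotvec(st["tcp_rot"]); p0=st["tool_pos"]
    out=[]
    for k in (0,np.pi):
        y=np.array([np.cos(yaw+k),np.sin(yaw+k),0]); z=np.array([0,0,-1.]); M=np.c_[np.cross(y,z),y,z]
        d=R0.inv().apply(np.array(pos)-p0); r=(R0.inv()*R.from_matrix(M)).as_rotvec(degrees=True)
        out.append(r); print("d",d.round(4),"turn",r.round(1),"q1",st["q"][0].round(2),"q6",st["q"][5].round(2))
E
python3 - <<'E'
from h import *
st=readout.read_state(); print(R.from_rotvec(st["tcp_rot"]).as_matrix().round(3))
go([.4086,.4044,.19],.154)
E
```

```text
[[-0.956  0.294 -0.   ]
 [ 0.294  0.956 -0.001]
 [ 0.    -0.001 -1.   ]]
d [-0.2715 -0.1679  0.0578] turn [-0.1  0.  64.1] q1 1.24 q6 -0.04
d [-0.2715 -0.1679  0.0578] turn [-0.000e+00 -1.000e-01 -1.159e+02] q1 1.24 q6 -0.04
```

Call:
jog_arm(
  deltas=[-0.2715,-0.168,0.057,0,0,64.1,-0.44,-0.2715,-0.168,0.057,0,0,64.1,-0.44,-0.2715,-0.168,0.057,0,0,64.1,-0.44,-0.2715,-0.168,0.057,0,0,64.1,-0.44,-0.2715,-0.168,0.057,0,0,64.1,-0.44,-0.2715,-0.168,0.057,0,0,64.1,-0.44,-0.2715,-0.168,0.057,0,0,64.1,-0.44,-0.2715,-0.168,0.057,0,0,64.1,-0.44],
)

```text
time: 1.05
tool_pos: [0.4104, 0.4013, 0.1902]
tcp_rot: [2.055, 2.375, -0.003]
wrist_force: [-0.2, -0.1, 0.0]
width: 0.279
grip_force: 0.0
```

```bash
python3 - <<'E'
from h import *
c=cam("wrist"); cv2.imwrite("pics/w1.png",c["color"])
Rz=R.from_euler('z',.154).as_matrix()
b=np.array([.4086,.4044,.1032]); print("pred bar ends",proj(c,[b+Rz@[0,.038,0],b-Rz@[0,.038,0]]).round(0))
st=readout.read_state(); print(st["width"],st["tool_pos"]); go([.4086,.4044,.101],.154)
E
```

```text
pred bar ends [[309. 182.]
 [310. 308.]]
0.2820566995935461 [0.40974794 0.40262681 0.19066633]
d [ 0.002  -0.0008  0.0897] turn [-0.   0.  -0.6] q1 0.73 q6 0.59
d [ 0.002  -0.0008  0.0897] turn [1.000e-01 1.000e-01 1.794e+02] q1 0.73 q6 0.59
```

View pics/w1.png

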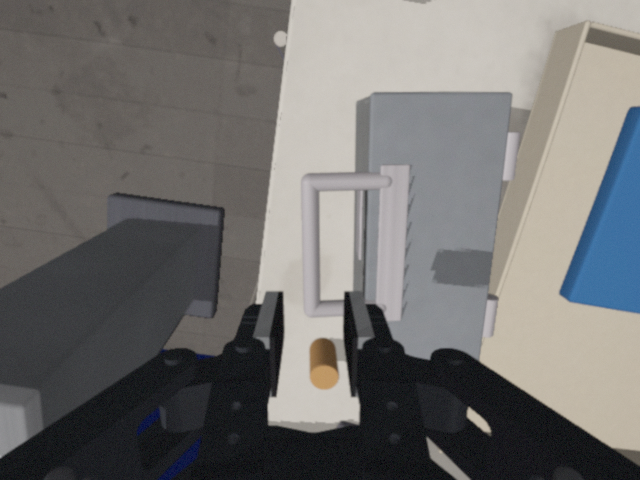

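The wrist view shows the bar at column 311, rows 182 to 310. The prediction was 309–310 and 182–308, so it matches. I'll descend and grip.

Call:
jog_arm(
  deltas=[0.002,-0.001,0.045,0,0,0,-0.44,0.002,-0.001,0.08,0,0,0,-0.44,0.002,-0.001,0.09,0,0,0,-0.44,0.002,-0.001,0.09,0,0,0,-0.44,0.002,-0.001,0.09,0,0,0,-1,0.002,-0.001,0.09,0,0,0,-1,0.002,-0.001,0.09,0,0,0,-1,0.002,-0.001,0.09,0,0,0,-1],
  squeeze=20,
)

```text
time: 1.9
tool_pos: [0.408, 0.4074, 0.1028]
tcp_rot: [-2.045, -2.385, -0.004]
wrist_force: [-1.8, 1.4, 0.5]
width: 0.108
grip_force: 20.1
```

```bash
python3 - <<'E'
from h import *
st=readout.read_state(); print(st["width"],st["tool_pos"],st["grip_force"],st["wrist_force"])
M=R.from_rotvec(st["tcp_rot"]); Rz=R.from_euler('z',.154)
h=np.array([.5158,.4210,.0925]); off=st["tool_pos"]+[0,0,.002]-h; o=Rz.inv().apply(off); print(o,np.hypot(o[0],o[2]))
th0=np.arctan2(o[2],-o[0]); print("th0",th0); r=.109
for th in np.arange(.2,1.91,.1):
    T=h+Rz.apply([-r*np.cos(th),o[1],r*np.sin(th)])-[0,0,.002]
    print(th.round(2),M.inv().apply(T-st["tool_pos"]).round(4))
E
```

```text
0.10789750093669338 [0.40795957 0.4074313  0.10280666] 20.117859542369843 [-1.82653085  1.41981506  0.49769588]
[-0.10864552  0.00313374  0.01230666] 0.10934030399638262
th0 0.11279275173444883
0.2 [ 0.      0.0018 -0.0093]
0.3 [ 0.      0.0046 -0.0199]
0.4 [ 0.0001  0.0083 -0.0301]
0.5 [ 0.0001  0.0131 -0.0399]
0.6 [ 0.0001  0.0188 -0.0492]
0.7 [ 0.0001  0.0254 -0.0579]
0.8 [ 0.0001  0.0328 -0.0658]
0.9 [ 0.0002  0.041  -0.073 ]
1.0 [ 0.0002  0.0499 -0.0793]
1.1 [ 0.0002  0.0594 -0.0847]
1.2 [ 0.0002  0.0693 -0.0891]
1.3 [ 0.0002  0.0797 -0.0926]
1.4 [ 0.0002  0.0903 -0.0949]
1.5 [ 0.0002  0.1011 -0.0962]
1.6 [ 0.0002  0.112  -0.0964]
1.7 [ 0.0002  0.1229 -0.0955]
1.8 [ 0.0003  0.1336 -0.0936]
1.9 [ 0.0003  0.1441 -0.0905]
```

Call:
jog_arm(
  deltas=[0,0.002,-0.009,0,0,0,-1,0,0.0045,-0.02,0,0,0,-1,0,0.008,-0.03,0,0,0,-1,0,0.013,-0.04,0,0,0,-1,0,0.019,-0.049,0,0,0,-1,0,0.0255,-0.058,0,0,0,-1,0,0.033,-0.066,0,0,0,-1,0,0.033,-0.066,0,0,0,-1],
)

```text
time: 2.7
tool_pos: [0.4388, 0.4124, 0.1712]
tcp_rot: [-2.043, -2.382, 0.001]
wrist_force: [-13.3, -0.1, 10.5]
width: 0.108
grip_force: 20.3
```

Call:
jog_arm(
  deltas=[0,0.007,-0.0103,0,0,0,-1,0,0.016,-0.017,0,0,0,-1,0,0.0255,-0.0225,0,0,0,-1,0,0.0355,-0.027,0,0,0,-1,0,0.046,-0.0305,0,0,0,-1,0,0.0565,-0.033,0,0,0,-1,0,0.067,-0.034,0,0,0,-1,0,0.067,-0.034,0,0,0,-1],
)

```text
time: 3.5
tool_pos: [0.5089, 0.423, 0.2031]
tcp_rot: [2.045, 2.384, 0.007]
wrist_force: [-1.0, 4.9, 4.2]
width: 0.104
grip_force: 20.9
```

Call:
jog_arm(
  deltas=[0,0.011,0,0,0,0,-1,0,0.022,0.001,0,0,0,-1,0,0.032,0.003,0,0,0,-1,0,0.036,0.0045,0,0,0,-1,0,0.036,0.0045,0,0,0,-1,0,0.036,0.0045,0,0,0,-0.2,0,0.036,0.0045,0,0,0,-0.2,0,0.036,0.0045,0,0,0,-0.2],
)

```text
time: 4.3
tool_pos: [0.542, 0.4261, 0.1961]
tcp_rot: [2.045, 2.384, -0.003]
wrist_force: [0.7, 0.4, -0.4]
width: 0.401
grip_force: 0.0
```

Call:
jog_arm(
  deltas=[0,0,-0.04,0,0,0,-0.2,0,0,-0.08,0,0,0,-0.2,0,-0.2,-0.1,0,0,-40,-0.2,0,-0.2,-0.1,0,0,-40,-0.2,0,-0.2,-0.1,0,0,-40,-0.2,0,-0.2,-0.1,0,0,-40,-0.2,0,-0.2,-0.1,0,0,-40,-0.2,0,-0.2,-0.1,0,0,-40,-0.2],
)

```text
time: 5.1
tool_pos: [0.3431, 0.3961, 0.2972]
tcp_rot: [1.103, 2.941, 0.001]
wrist_force: [0.5, 0.5, -0.5]
width: 0.405
grip_force: 0.0
```

```bash
python3 - <<'E'
from h import *
print(readout.read_state()["tool_pos"])
t=cam("top")["color"][210:310,130:330]; s=cam("scene")["color"][130:280,130:330]
f=lambda a,k:cv2.resize(a,None,fx=k,fy=k,interpolation=cv2.INTER_CUBIC)
cv2.imwrite("pics/o1.png",np.vstack([f(t,3),f(s,2)[:,:].copy() if 0 else cv2.copyMakeBorder(f(s,2),0,0,0,200,cv2.BORDER_CONSTANT)]))
cv2.imwrite("pics/w2.png",cam("wrist")["color"])
E
```

```text
[0.34305925 0.39608266 0.29719479]
```

View pics/o1.png

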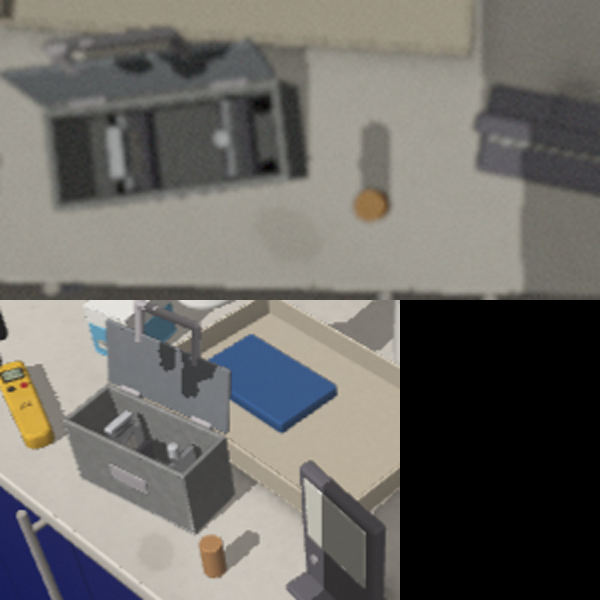

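The flap stands open past upright. The flat tab, which is the filter, is in the +y slot at crop (115,152). The round stub is in the other slot at (221,139). Next I'll compute the grasp and check where the flap is.

```bash
python3 - <<'E'
from h import *
T=cam("top"); g=lambda p:(np.array(p)+.5)/3-.5+[130,210]
print("tab meas",at_z(T,[g([115,152])],.085),"stub",at_z(T,[g([221,138])],.084))
Rz=R.from_euler('z',.154); b=np.array([.4793,.4154,0])
print("pred",b+Rz.apply([0,.038,.085]),b+Rz.apply([0,-.038,.084]))
W=cam("wrist"); print("wrist px tab ends",proj(W,[b+Rz.apply([x,.038,.085]) for x in(-.018,0,.018)]).round(0).tolist(),proj(W,[b+Rz.apply([0,-.038,.084])]).round())
go(b+Rz.apply([-.005,.038,.19]),.154+np.pi/2)
E
```

```text
tab meas [[0.47391972 0.45346742 0.085     ]] stub [[0.48604962 0.37889808 0.084     ]]
pred [0.4734711  0.45295029 0.085     ] [0.4851289  0.37784971 0.084     ]
wrist px tab ends [[436.0, 258.0], [449.0, 269.0], [463.0, 281.0]] [[393. 325.]]
d [-0.0559  0.1233  0.1064] turn [ -0.   -0.  -50.2] q1 0.81 q6 -0.04
d [-0.0559  0.1233  0.1064] turn [ -0.    0.  129.8] q1 0.81 q6 -0.04
```

View pics/w2.png

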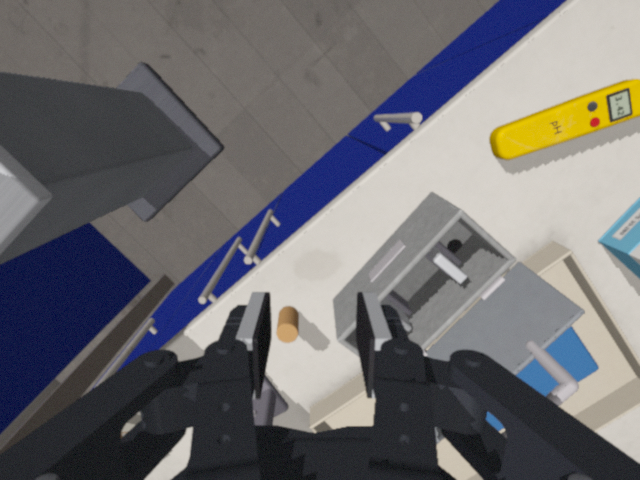

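The wrist view shows the tab centre at (450,268), against (449,269) predicted. The stub sits deeper in the box, half hidden by the finger.

Call:
jog_arm(
  deltas=[-0.056,0.123,0.05,0,0,-50.2,-0.1,-0.056,0.123,0.106,0,0,-50.2,-0.1,-0.056,0.123,0.106,0,0,-50.2,-0.1,-0.056,0.123,0.106,0,0,-50.2,-0.1,-0.056,0.123,0.106,0,0,-50.2,-0.1,-0.056,0.123,0.106,0,0,-50.2,-0.1,-0.056,0.123,0.106,0,0,-50.2,-0.1,-0.056,0.123,0.106,0,0,-50.2,-0.1],
)

```text
time: 6.15
tool_pos: [0.468, 0.4521, 0.1903]
tcp_rot: [0.239, -3.132, 0.001]
wrist_force: [-0.3, 0.1, 0.8]
width: 0.454
grip_force: 0.0
```

```bash
python3 - <<'E'
from h import *
print(readout.read_state()["tool_pos"])
Rz=R.from_euler('z',.154); b=np.array([.4793,.4154,0])
go(b+Rz.apply([-.005,.038,.074])+[.0003,.0003,0],.154+np.pi/2)
E
```

```text
[0.46797001 0.45210648 0.19025375]
d [-0.001   0.0003  0.1163] turn [-0.  -0.  -0.1] q1 0.73 q6 -0.99
d [-0.001   0.0003  0.1163] turn [ -0.    0.  179.9] q1 0.73 q6 -0.99
```

Call:
jog_arm(
  deltas=[-0.001,0,0.04,0,0,0,-0.1,-0.001,0,0.07,0,0,0,-0.1,-0.001,0,0.095,0,0,0,-0.1,-0.001,0,0.108,0,0,0,-0.1,-0.001,0,0.116,0,0,0,-0.1,-0.001,0,0.116,0,0,0,-0.1],
)

```text
time: 6.75
tool_pos: [0.4682, 0.4523, 0.0743]
tcp_rot: [0.244, -3.131, 0.001]
wrist_force: [-0.3, 0.9, -0.1]
width: 0.449
grip_force: 0.0
```

Call:
jog_arm(
  deltas=[0,0,0,0,0,0,-0.6,0,0,0,0,0,0,-1,0,0,0,0,0,0,-1,0,0,0,0,0,0,-1,0,0,0,0,0,0,-1,0,0,0,0,0,0,-1],
  squeeze=40,
)

```text
time: 7.35
tool_pos: [0.4694, 0.4533, 0.0767]
tcp_rot: [-0.246, 3.129, 0.003]
wrist_force: [-0.2, -0.6, 5.9]
width: 0.104
grip_force: 40.7
```

Call:
jog_arm(
  deltas=[0,0,-0.006,0,0,0,-1,0,0,-0.02,0,0,0,-1,0,0,-0.04,0,0,0,-1,0,0,-0.065,0,0,0,-1,0,0,-0.09,0,0,0,-1,0,0,-0.115,0,0,0,-1,0,0,-0.14,0,0,0,-1,0,0,-0.16,0,0,0,-1],
)

```text
time: 8.15
tool_pos: [0.4684, 0.4526, 0.2374]
tcp_rot: [-0.246, 3.131, 0.002]
wrist_force: [-0.3, 0.4, -1.1]
width: 0.111
grip_force: 39.8
```

```bash
python3 - <<'E'
from h import *
st=readout.read_state(); print(st["tool_pos"],st["width"],st["grip_force"],st["wrist_force"])
P=np.array([.4849,.1421,0]); Rp=R.from_euler('z',-.1512)
# tool x ->? plate centre offset from TCP: +5mm along housing +x
M=R.from_rotvec(st["tcp_rot"]); off=M.inv().apply(R.from_euler('z',.154).apply([.005,0,0])); print("plate offset in tool",off.round(4))
psi=-.1512; y=np.array([np.cos(psi),np.sin(psi),0]);z=np.array([0,0,-1.]);Mt=np.c_[np.cross(y,z),y,z]
go(P+Rp.apply([-.06,0,.235])-Mt@off,psi)
go(P+Rp.apply([-.06,0,.235])-Mt@off+[-.05,.12,0],psi)
f=lambda a,k:cv2.resize(a,None,fx=k,fy=k,interpolation=cv2.INTER_CUBIC)
s=cam("scene"); cv2.imwrite("pics/l1.png",f(s["color"][100:290,130:350],3))
E
```

```text
[0.46844931 0.45261954 0.23739152] 0.11121357127576864 39.753379225730896 [-0.30912177  0.41723847 -1.14930025]
plate offset in tool [-0.005 -0.     0.   ]
d [ 0.0879 -0.2863  0.002 ] turn [1.000e-01 0.000e+00 1.076e+02] q1 0.73 q6 -1.0
d [ 0.0879 -0.2863  0.002 ] turn [ -0.    0.1 -72.4] q1 0.73 q6 -1.0
d [ 0.1185 -0.16    0.0021] turn [1.000e-01 0.000e+00 1.076e+02] q1 0.73 q6 -1.0
d [ 0.1185 -0.16    0.0021] turn [ -0.    0.1 -72.4] q1 0.73 q6 -1.0
```

View pics/l1.png

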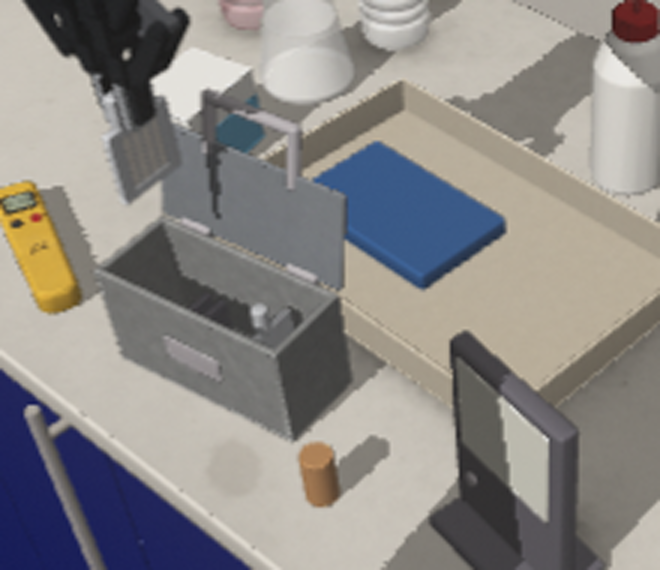

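The plate is out (crop about (140,150)), and the round stub is still seated at (260,317). The flap is open and the cork hasn't moved. Next I'll carry the plate over.

Call:
jog_arm(
  deltas=[0.015,-0.02,0,0,0,8,-1,0.03,-0.04,0,0,0,16,-1,0.045,-0.06,0,0,0,24,-1,0.06,-0.08,0,0,0,32,-1,0.075,-0.1,0,0,0,40,-1,0.09,-0.12,0,0,0,48,-1,0.105,-0.14,0,0,0,56,-1,0.118,-0.16,0,0,0,64,-1],
)

```text
time: 9.0
tool_pos: [0.3757, 0.2749, 0.2345]
tcp_rot: [-1.459, -2.782, 0.001]
wrist_force: [0.4, -0.2, -0.7]
width: 0.112
grip_force: 39.8
```

```bash
cat >> h.py <<'E'
def panel_go(z,dx=-.06,dy=0,off=(-.005,0,0),P=(.4849,.1421,0),psi=-.1512):
    y=np.array([np.cos(psi),np.sin(psi),0]);zz=np.array([0,0,-1.]);Mt=np.c_[np.cross(y,zz),y,zz]
    go(np.array(P)+R.from_euler('z',psi).apply([dx,dy,z])-Mt@np.array(off),psi)
E
python3 -c "
from h import *
print(readout.read_state()['tool_pos']); panel_go(.235)"
```

```text
[0.37566357 0.27487262 0.23446938]
d [-0.1265 -0.0259 -0.0005] turn [-0.   0.  43.3] q1 0.58 q6 -0.03
d [-0.1265 -0.0259 -0.0005] turn [  -0.    -0.  -136.7] q1 0.58 q6 -0.03
```

Call:
jog_arm(
  deltas=[-0.02,-0.004,0,0,0,7,-1,-0.04,-0.008,0,0,0,14,-1,-0.06,-0.012,0,0,0,21,-1,-0.08,-0.016,0,0,0,28,-1,-0.1,-0.02,0,0,0,35,-1,-0.12,-0.025,0,0,0,42,-1,-0.1265,-0.026,0,0,0,43.3,-1,-0.1265,-0.026,0,0,0,43.3,-1],
)

```text
time: 9.8
tool_pos: [0.428, 0.1569, 0.2347]
tcp_rot: [-2.377, -2.054, 0.0]
wrist_force: [-0.7, -1.0, -0.7]
width: 0.11
grip_force: 39.8
```

Call:
jog_arm(
  deltas=[0,0,0.02,0,0,0,-1,0,0,0.04,0,0,0,-1,0,0,0.055,0,0,0,-1,0,0,0.066,0,0,0,-1,0,0,0.072,0,0,0,-1,0,0,0.072,0,0,0,-1],
)

```text
time: 10.4
tool_pos: [0.4273, 0.1577, 0.1621]
tcp_rot: [-2.375, -2.055, 0.002]
wrist_force: [-0.3, 0.4, 0.1]
width: 0.109
grip_force: 39.8
```

```bash
python3 - <<'E'
from h import *
print(readout.read_state()["tool_pos"]); panel_go(.1627)
S=cam("scene"); T=cam("top"); cv2.imwrite("pics/sf.png",S["color"])
f=lambda a,k:cv2.resize(a,None,fx=k,fy=k,interpolation=cv2.INTER_CUBIC)
a=f(S["color"][160:310,190:350],5)[:600]; cv2.imwrite("pics/f1.png",a)
P=np.array([.4849,.1421,0]); Rp=R.from_euler('z',-.1512)
pl=[P+Rp.apply([-.063,y,z]) for y,z in((.028,.148),(-.028,.148),(-.028,.092),(.028,.092))]
wi=[P+Rp.apply([0,y,z]) for y,z in((.044,.16),(-.044,.16),(-.044,.08),(.044,.08))]
for q in (pl,wi): print((((proj(S,q)-[190,160])+.5)*5-.5).round().tolist())
E
```

```text
[0.42732666 0.15768431 0.16206268]
d [-0.0017 -0.0007 -0.0006] turn [-0.1  0.   0.4] q1 0.3 q6 0.44
d [-0.0017 -0.0007 -0.0006] turn [-0.000e+00 -1.000e-01 -1.796e+02] q1 0.3 q6 0.44
[[354.0, 423.0], [451.0, 516.0], [458.0, 612.0], [366.0, 521.0]]
[[463.0, 294.0], [618.0, 430.0], [617.0, 569.0], [472.0, 435.0]]
```

View pics/f1.png

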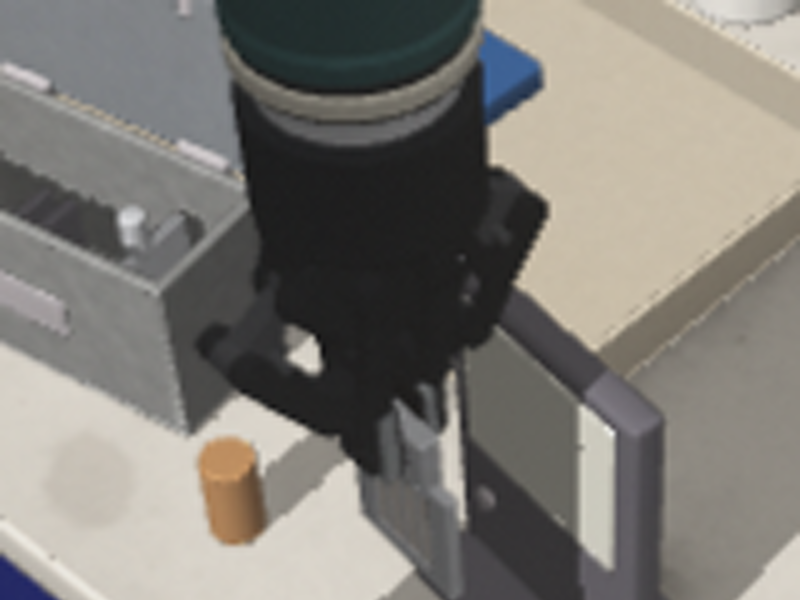

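The plate is in front of the window, and its lower left corner at (362,514) is close to the predicted (366,521). The cork and stub haven't moved. I'll trim the pose and take one enlarged check.

Call:
jog_arm(
  deltas=[-0.0017,-0.0007,0,0,0,0.8,-1,-0.0017,-0.0007,0,0,0,0.8,-1,-0.0017,-0.0007,0,0,0,0.8,-1,-0.0017,-0.0007,0,0,0,0.8,-1],
)

```text
time: 10.9
tool_pos: [0.4272, 0.1558, 0.1631]
tcp_rot: [2.391, 2.038, 0.001]
wrist_force: [0.3, -0.3, -0.5]
width: 0.107
grip_force: 39.8
```

```bash
python3 - <<'E'
from h import *
st=readout.read_state(); print(st["tool_pos"],st["wrist_force"]); panel_go(.162,psi=-.158)
S=cam("scene"); T=cam("top")
f=lambda a,k:cv2.resize(a,None,fx=k,fy=k,interpolation=cv2.INTER_CUBIC)
a=f(S["color"][215:290,245:325],10)[:600,:]
a=f(S["color"][230:290,245:325],10); cv2.imwrite("pics/f2.png",a)
P=np.array([.4849,.1421,0]); Rp=R.from_euler('z',-.1512)
for x in(-.063,-.057):
  pl=[P+Rp.apply([x,y,z]) for y,z in((.028,.148),(-.028,.148),(-.028,.092),(.028,.092),(-.018,.171))]
  print((((proj(S,pl)-[245,230])+.5)*10-.5).round().tolist())
E
```

```text
[0.42723545 0.1558259  0.16310001] [ 0.25467507 -0.28726174 -0.48164025]
d [ 0.0005 -0.0009  0.0011] turn [ 0.  -0.  -0.1] q1 0.29 q6 0.45
d [ 0.0005 -0.0009  0.0011] turn [-0.000e+00 -1.000e-01  1.799e+02] q1 0.29 q6 0.45
[[158.0, 147.0], [352.0, 332.0], [367.0, 524.0], [183.0, 343.0], [308.0, 212.0]]
[[185.0, 131.0], [379.0, 314.0], [393.0, 507.0], [209.0, 326.0], [336.0, 195.0]]
```

View pics/f2.png

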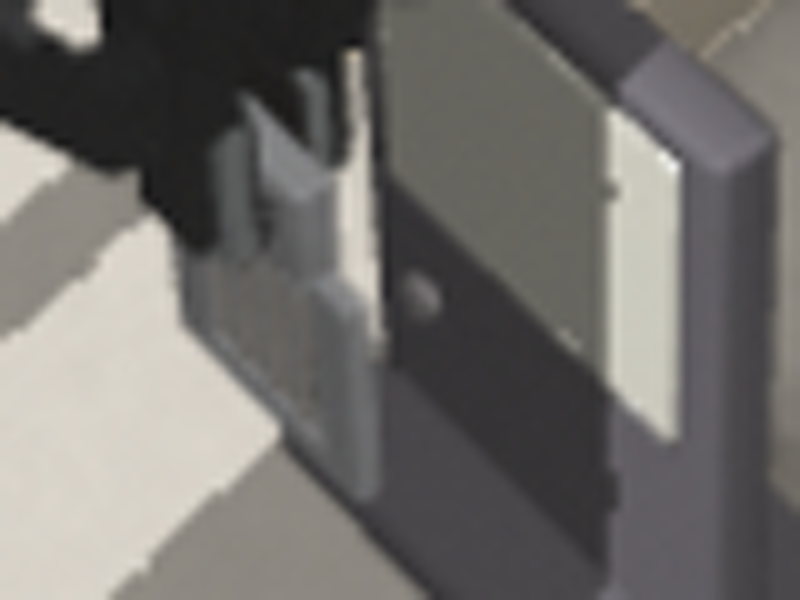

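The lower corners are at (358,500), (380,487) and (183,325), against predicted (367,524), (393,507) and (183,343). The window corners match their prediction. So the plate sits about 3 mm high and 2 mm to the left, and I'll trim that out.

Call:
jog_arm(
  deltas=[-0.002,-0.0005,0.0035,0,0,0,-1,-0.002,-0.0005,0.0035,0,0,0,-1,-0.002,-0.0005,0.0035,0,0,0,-1,-0.002,-0.0005,0.0035,0,0,0,-1,-0.002,-0.0005,0.0035,0,0,0,-1,-0.002,-0.0005,0.0035,0,0,0,-1],
)

```text
time: 11.6
tool_pos: [0.4263, 0.154, 0.1593]
tcp_rot: [2.391, 2.038, 0.0]
wrist_force: [0.7, 0.4, -1.7]
width: 0.109
grip_force: 39.8
```

```bash
python3 -c "
from h import *
s=readout.read_state(); print(s['tool_pos'],s['grip_force'],abs(s['joint_vel']).max()); print(finish_job())"
```

```text
[0.42629995 0.15399718 0.15934867] 39.84839379787445 0.0013283590710741642
the job is handed in; nothing more can be done
None
```

I handed the job in at 11.6 s: the flap stands open, and the filter plate is out and still gripped upright about 6 cm in front of the window, square to it and centred to within a few mm by my camera estimate (no picture after the last 3–4 mm trim). In the last pictures showing them, the blank plate was still seated and the cork hadn't moved.

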